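Hang a job-ticket carrier on the progress rail and slide it to the pointer

ROBOT

A 6-joint arm with a two-finger parallel gripper is mounted at the origin on a cart in front of the work surface, level with it; the furniture and walls round the work are solid. World frame = base frame: x ahead of the robot, y to its left, z up, the work surface at z = 0. Lengths are in mm, angles in rad, forces in N, time in s.
With the tool pointing down it reaches from about 275 to 825 mm from the base axis. Payload 4.9 kg.
Tool frame: the origin (TCP) lies at the very end of the fingers, on their centre line; the grasp point (between the pads) lies 19 mm behind it; z points along the fingers, y is the line along which they close (so a half turn about z gives the same grasp; the last joint's range is limited). The gripper opens to 85 mm and grips with 20 to 120 N. Pads are 22 mm wide; open, the fingers measure 114 mm over their backs; the gripper's body (76 mm by 85 mm) begins 54 mm behind the grasp point. The pads swing forward as they close: fully open they stand 13 mm farther back than shut.
Start: joints at [1.062, 0.326, -0.193, 1.052, 0, 1.437], TCP at [201.343, 511.839, 231.281] pointing down, gripper open.
Joint ranges: [-2.65, 2.65], [-0.97, 1.79], [-1.3, 1.35], [-1.93, 2.1], [-1.47, 1.37], [-3.14, 3.14]. Speed limits (rad/s): [2.57, 2.57, 3.14, 3.14, 3.14, 3.14].

INTERFACE

Orientations are given as [roll, pitch, yaw] about the fixed x, y, z axes, in that order (R = Rz(yaw) Ry(pitch) Rx(roll)).
In Python, from bench import bot, solve_ik, imaging gives the robot as it stands. Calls block until the motion is done:
- bot.move_ptp(position, orientation): joint-space move of the TCP to a pose.
- bot.movel(position, rot=None, max_speed=150, threshold=None): straight line of the TCP; rot=None keeps the orientation; max_speed is the mean speed in mm/s. With threshold (N) it stops when the force on the tool has changed by that much, and returns True; else False.
- bot.move_j(angles): joint-space move.
- bot.grip(opening, effort=None): opening from 0.0 (shut) to 1.0 (fully open); effort is the grip in N (None keeps the last); returns when the fingers have stopped.
- bot.dwell(seconds).
- solve_ik(position, orientation): joint angles nearest the present ones, or None.
- bot.get_state(): the state.
- imaging.capture(name): name is "scene" or "top"; returns the picture (480x640x3 uint8, blue, green, red); there is no depth.
- imaging.camera_model(name): a dict with "K" (3x3 intrinsics, pixels), "position" and "rotation" of the camera in the world. Camera axes: x right, y up, looking along -z (the intrinsics and any distortion apply to the point x, -y, -z); pixel columns grow to the right and rows downward; lengths in mm; the calibration is good to about 2 mm. A picture is of the moment at which its call begins. camera_model takes no time and is no camera call.
A pose or a line that the arm cannot do raises bot.IKError and nothing moves.
- bot.sign_off(): hands the job in; it is judged then, once.
The state is a dict: "t": time; "qpos": joint angles; "joint_velocities": joint speeds; "effort": joint torques, N m; "tcp_pos": TCP position; "orientation": TCP orientation; "contact_force": force on the tool from outside, world axes, zero at the start; "wrist_torque": the same for the moment, N m; "opening": opening from 0.0 (shut) to 1.0 (fully open); "gripper_force": force on a finger pad.
Only numpy, scipy, OpenCV 4.12 (cv2) and the standard library are available. Lean on these libraries where they do the work, as an engineer would, in place of code of your own. Each camera call takes 0.05 s, during which the arm holds its last target. There are 200 camera calls.

TASK

Take the job-ticket carrier out of its parking block and hang it by both hooks on the upper bar of the rail rack, in the open gap at the end that has no keeper bar above it, and let go of it. Then slide it along the bar, under the keeper, until its point at the bottom stands right above the tip of the pointer on the rack's foot board. Do not shift the thread cone.

Things in the scene. Friction and masses are not known exactly. Their poses are not given: they have to be found in the camera images.
- carrier: Job-ticket carrier, about 0.25 kg: grey metal plate 100 wide (y), 90 high, 6 thick, two hooks behind (+x), z up. Origin: where the bar's axis lies when it hangs. Own frame, mm: plate x -13..-7, z -80..+10; 90-degree point below it down to z -108; side flanges at both ends, y +-44..50, x -43..-13, z -80..+5.
- carrier_tab (a point): Middle of the top edge of the carrier's dark wooden grip tab, at carrier frame (-13, 0, +60) mm. The tab is 12 thick (along x), 40 wide (y) and rises 50 mm above the plate. Axes as the carrier.
- carrier_hooks (a point): Midway between the two steel hooks, in the top of their throats, at carrier frame (+6, 0, +7) mm. Hooks at y +-25, each 14 wide, open downwards; throat x -7..+19 (26 wide for the 14 mm bar), outside top z +12, back legs x +19..+30 with flared lips, down to z -32 (carrier frame).
- carrier_point (a point): Tip of the point at the bottom of the carrier, at carrier frame (-10, 0, -108) mm.
- holder: Parking block of light wood, fixed, 66x130x75 mm, origin at its underside. The carrier stands in its slot, hooks to the block's +x, its origin 115 mm straight above the block's, axes parallel, its plate 40 mm deep in the slot (12 mm wide): lift it straight up by 80 mm to clear the block with its point too.
- rack: Rail rack, fixed: wooden foot board 80x330x18 mm, origin at its underside below the bars; front is -x. Two round bars of 14 mm diameter along y, one above the other, axes at x 0, z 155 and z 90 mm; the plate's back hangs against both. Posts at x -3..+15: y -160..-140 (top z 189) and y +140..+160 (top z 167).
- rack_rail (a point): On the axis of the rack's upper bar, at rack frame (0, 0, 155) mm; axes as the rack, y towards the open end.
- rack_load (a point): On the axis of the upper bar in the middle of the open gap, rack frame (0, +80, 155) mm. A keeper bar (12x12 mm, x +2..+14, z 174..186) lies over the upper bar from y -150 to y +20, so hooks can be put over it only between y +20 and y +140.
- pointer_tip (a point): Tip of the small steel pointer (block 30x22x8 mm with a cone, 25.5 high) fixed on the rack's foot board below the keeper's stretch of the bar; 43 mm above the bench, about 3 mm below the point of the hanging carrier.
- thread_cone: Standing cone of cream thread, 52 mm diameter, 95 high; origin at its underside. A bystander.

How it is judged (in metres and radians):
On the way:
1. The carrier hangs by both hooks on the upper bar in the open gap, let go of (x of carrier in the frame of rack_rail between -0.022 and 0.012 m and z of carrier in the frame of rack_rail between -0.008 and 0.008 m and angle between carrier's own z axis and vertical below 0.2 rad and angle between the y axis of carrier and the y axis of rack_rail, either way round below 0.12 rad and y of carrier in the frame of rack_rail between 0.03 and 0.12 m and contact force between carrier and the fingers below 0.1 N and linear speed of carrier below 0.02 m/s), for 0.2 s.
At the end, for the whole second after the job is handed in: The carrier hangs by both hooks on the upper bar of the rack, upright within 11 degrees and in line with the bar within 7 degrees, its point within 10 mm of the pointer's tip along the bar, and is at rest (x of carrier in the frame of rack_rail between -0.022 and 0.012 m and z of carrier in the frame of rack_rail between -0.008 and 0.008 m and angle between carrier's own z axis and vertical below 0.2 rad and angle between the y axis of carrier and the y axis of rack_rail, either way round below 0.12 rad and y of carrier in the frame of rack_rail below 0.12 m and linear speed of carrier below 0.02 m/s and y of carrier_point in the frame of pointer_tip between -0.01 and 0.01 m); the robot touches nothing.
It fails at once if the thread cone is shifted by more than 30 mm (distance of thread_cone from where it was at the start of the episode above 0.03 m).
It also fails if it takes over 48 s, if anything falls off the work surface, if the arm or the gripper's body presses on something with over 40 N, if the wrist force passes 120 N, or if a joint passes its speed limit or range.

## Working session

There is one attempt and no reset: what is moved stays moved. The work goes in short steps, each a Python script; the robot and the scene stay as the last script left them, time stands still between calls to the robot, and variables do not carry over. Pictures are saved under pics/ and viewed, at most 10 in all, crops included, and the job is handed in when it is done.

```bash
mkdir -p pics; ls
python3 - <<'E'
from bench import bot, imaging
import cv2
for n in("scene","top"):
    cv2.imwrite(f"pics/{n}0.png",imaging.capture(n)); m=imaging.camera_model(n); print(n,m)
print(bot.get_state()["t"])
E
```

```text
pics
scene {'K': array([[513.10753657,   0.        , 319.58261185],
       [  0.        , 513.10753657, 248.83002398],
       [  0.        ,   0.        ,   1.        ]]), 'position': array([ 953.49471582, -710.11553222,  680.81942446]), 'rotation': array([ 0.86479803, -0.02050869,  0.7553064 ])}
top {'K': array([[467.3049091 ,   0.        , 319.97938381],
       [  0.        , 467.3049091 , 250.56560525],
       [  0.        ,   0.        ,   1.        ]]), 'position': array([ 442.44328463, -225.63472407,  971.75044957]), 'rotation': array([ 0.09723339,  0.0156033 , -1.54287514])}
0.1
```

View pics/scene0.png

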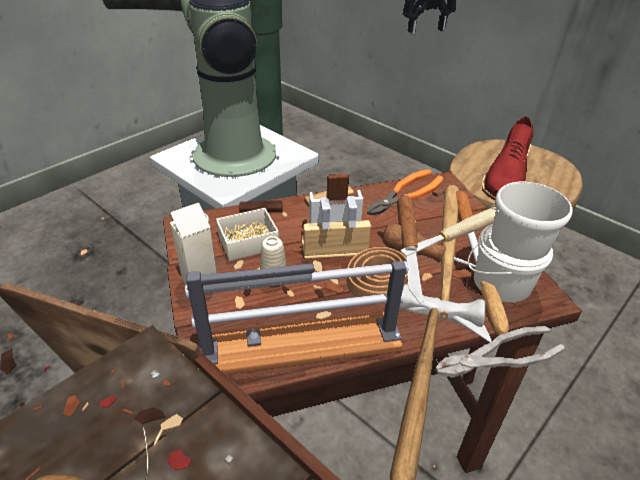

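View pics/top0.png

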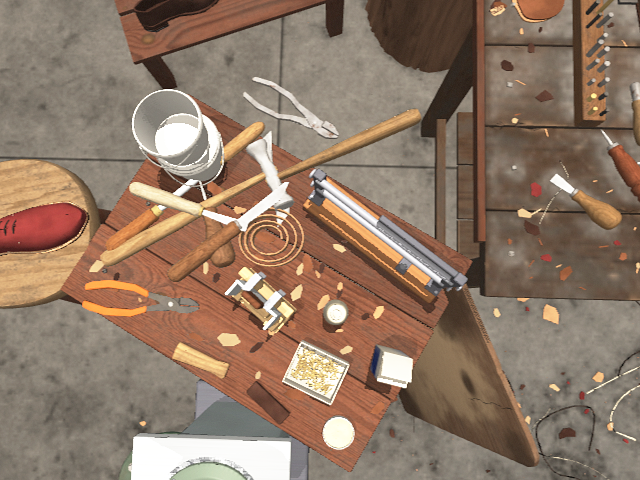

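Scene: carrier in its block at about (338,225), rack (190–400, 265–360) with its open end right, pointer at (254,337), thread cone at (272,250). Top: carrier (262,300), cone (336,313), rack bar from (316,180) to (460,285). I'll enlarge both.

Run:
```python
import cv2
a=cv2.imread("pics/top0.png")[160:340,220:470]; cv2.imwrite("pics/tc.png",cv2.resize(a,(800,576),interpolation=cv2.INTER_CUBIC))
a=cv2.imread("pics/scene0.png")[165:375,175:415]; cv2.imwrite("pics/sc.png",cv2.resize(a,None,fx=2.85,fy=2.85,interpolation=cv2.INTER_CUBIC))
```

```text
(no output)
```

View pics/tc.png

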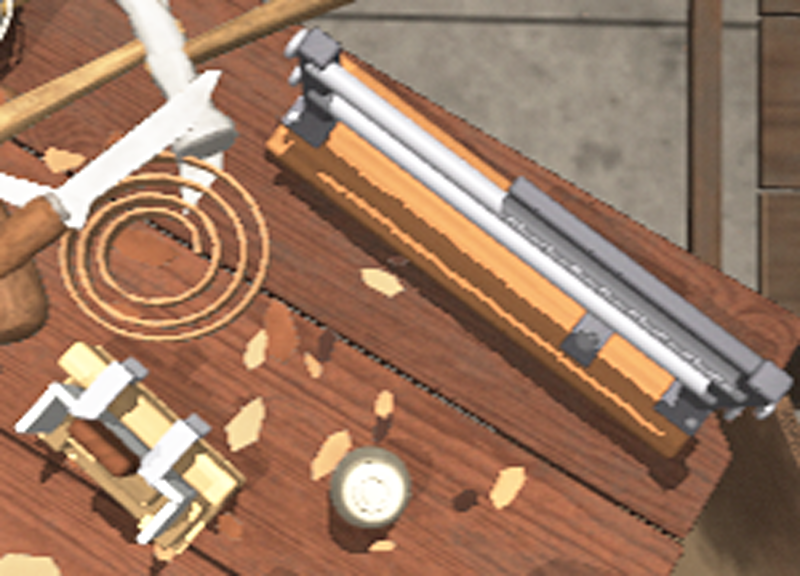

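View pics/sc.png

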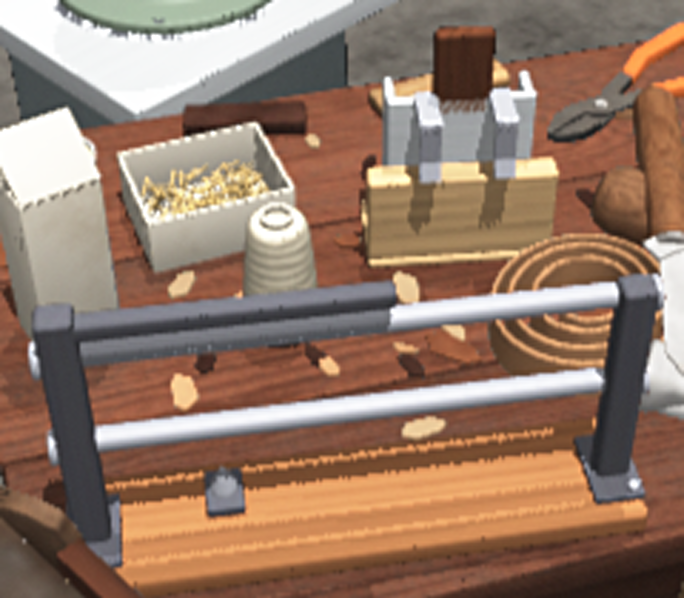

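Top crop: open post top (320,47), keeper post top (772,380), pointer cone (585,340), tab top about (100,447). Scene crop: tab top edge (434–494,30), block's lower corners (371,264) and (555,251), post tops (640,288) and (56,318), pointer tip (226,475). Next I fit planar poses to these point correspondences.

```bash
cat > h.py <<'E'
import numpy as np
from scipy.spatial.transform import Rotation as Ro
from scipy.optimize import least_squares
from bench import imaging
M={n:imaging.camera_model(n) for n in("scene","top")}
def proj(n,P):
    m=M[n]; p=(np.atleast_2d(P)-m["position"])@Ro.from_euler("xyz",m["rotation"]).as_matrix()
    q=(p*[1,-1,-1])@m["K"].T; return q[:,:2]/q[:,2:]
def ray(n,uv,z):
    m=M[n]; d=np.linalg.inv(m["K"])@[*uv,1]*[1,-1,-1]; d=Ro.from_euler("xyz",m["rotation"]).as_matrix()@d
    return m["position"]+d*(z-m["position"][2])/d[2]
def W(p,P):
    P=np.atleast_2d(P).astype(float); c,s=np.cos(p[2]),np.sin(p[2])
    return np.c_[p[0]+c*P[:,0]-s*P[:,1],p[1]+s*P[:,0]+c*P[:,1],P[:,2]]
T=lambda u,v:(220+(u+.5)/3.2-.5,160+(v+.5)/3.2-.5); S=lambda u,v:(175+(u+.5)/2.85-.5,165+(v+.5)/2.85-.5)
def fit(obs,p0):
    f=lambda p:np.concatenate([(proj(n,W(p,P))[0]-uv) for n,P,uv in obs])
    r=least_squares(f,p0,loss="soft_l1",x_scale=[10,10,.1]); return r.x,f(r.x).reshape(-1,2)
E
python3 - <<'E'
from h import *
np.set_printoptions(precision=2,suppress=True)
rk=[("top",(6,150,167),T(320,47)),("top",(6,-150,189),T(772,380)),("scene",(6,150,167),S(640,288)),("scene",(6,-150,189),S(56,318)),
("scene",(14,20,186),S(397,291)),("top",(14,20,186),T(516,180))]
p,r=fit(rk,(480,-250,-.6)); print("rack",p);print(r)
hd=[("scene",(33,-65,0),S(371,264)),("scene",(33,65,0),S(555,251)),("scene",(-13,-20,175),S(434,28)),("scene",(-13,20,175),S(494,28)),
("top",(-13,0,175),T(100,447)),("top",(30,25,127),T(136,366)),("top",(30,-25,127),T(200,425))]
h,r=fit(hd,(350,-100,-.6)); print("holder",h);print(r)
for n,uv in(("scene",S(226,475)),("top",T(585,340))):
    w=ray(n,uv,43); c,s=np.cos(p[2]),np.sin(p[2]); d=w[:2]-p[:2]; print("ptr",w,"rack",c*d[0]+s*d[1],-s*d[0]+c*d[1])
print("cone",ray("top",T(372,487),95))
from bench import bot,solve_ik
print(bot.get_state()["orientation"])
for nm,q,y,z in(("pick",h,0,115+38),("lift",h,0,300),("load",p,80,290),("fin",p,-80,195),):
  w=W(q,(-13,y,z))[0]
  for k in(1,-1):
    print(nm,w,k,solve_ik(w,[np.pi,0,q[2]+k*np.pi/2]))
E
```

```text
rack [ 562.24 -322.67   -0.63]
[[-0.66 -0.44]
 [-0.12 -0.1 ]
 [-0.48 -2.12]
 [-1.68 -1.46]
 [ 0.56  0.32]
 [ 1.11 -2.76]]
holder [ 442.33 -103.43   -0.74]
[[-1.79  5.73]
 [-1.27  8.17]
 [-0.56 -0.03]
 [ 0.08 -0.49]
 [-0.81  0.36]
 [-0.66 -1.31]
 [-1.07 -0.42]]
ptr [ 515.14 -379.28   43.  ] rack -4.409560297473583 -73.51349967243478
ptr [ 506.34 -373.2    43.  ] rack -15.100173678531917 -73.82599830544035
cone [ 413.83 -242.39   95.  ]
[-3.14 -0.    2.77]
pick [432.77 -94.62 153.  ] 1 [-0.38  0.21 -0.58  0.79  0.    1.93]
pick [432.77 -94.62 153.  ] -1 [-0.38  0.21 -0.58  0.79  0.   -1.21]
lift [432.77 -94.62 300.  ] 1 [-0.38  0.08 -0.32  1.16  0.    1.93]
lift [432.77 -94.62 300.  ] -1 [-0.38  0.08 -0.32  1.16  0.   -1.21]
load [ 599.16 -250.51  290.  ] 1 [-0.51  0.49  0.21  1.29  0.    1.7 ]
load [ 599.16 -250.51  290.  ] -1 [-0.51  0.49  0.21  1.29  0.   -1.45]
fin [ 504.38 -379.42  195.  ] 1 [-0.76  0.5  -0.02  1.05  0.    1.44]
fin [ 504.38 -379.42  195.  ] -1 [-0.76  0.5  -0.02  1.05  0.   -1.7 ]
```

Run:
```python
from h import *
np.set_printoptions(precision=3,suppress=True)
hd=[("scene",(-13,-20,175),S(434,28)),("scene",(-13,20,175),S(494,28)),
("top",(-13,0,175),T(100,447)),("top",(30,25,127),T(136,366)),("top",(30,-25,127),T(200,425))]
for x in(None,23):
    o=hd+([] if x is None else [("scene",(x,-65,0),S(371,264)),("scene",(x,65,0),S(555,251))])
    h,r=fit(o,(440,-103,-.7)); print(x,h,r.ravel())
from bench import bot
p=[562.24,-322.67,-.63]
hh=h
w=W(hh,(-13,0,230))[0]; bot.move_ptp(w,[np.pi,0,hh[2]+np.pi/2])
w[2]=153
print(bot.movel(w,max_speed=80,threshold=6)); 
bot.grip(0.0,40)
s=bot.get_state(); print(s["t"],s["tcp_pos"],s["opening"],s["gripper_force"],s["contact_force"])
import cv2
bot.dwell(.2)
a=imaging.capture("scene")
cv2.imwrite("pics/g.png",cv2.resize(a[120:330,230:470],None,fx=2.5,fy=2.5))
```

```text
None [ 442.403 -104.439   -0.766] [-0.772  0.066 -0.077 -0.138 -0.325  0.217  0.357 -1.291 -0.468  0.02 ]
23 [ 442.424 -103.408   -0.752] [-0.468 -0.062  0.188 -0.426 -0.857  0.261 -0.501 -1.345 -1.062 -0.303
 -2.088  2.226 -1.996  5.046]
False
4.1917 [433.031 -94.549 153.135] 0.12704361761859717 42.574278116226196 [-0.78   0.026  1.132]
```

View pics/g.png

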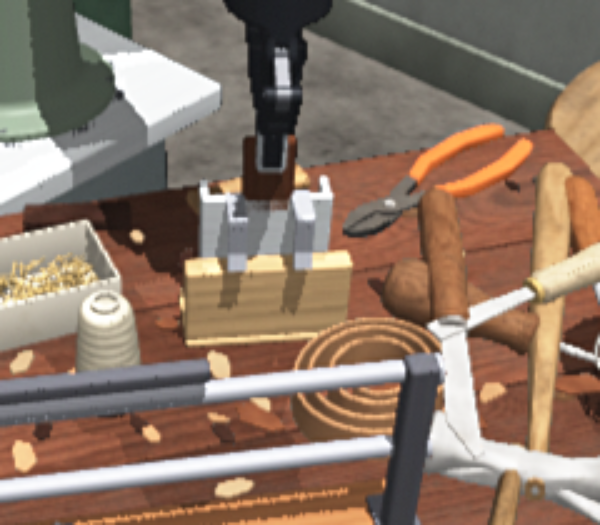

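Fingers hold the tab centrally, with low side load. Lift and carry to above the gap, then check before lowering.

Run:
```python
from h import *
from bench import bot
import cv2
p=[562.24,-322.67,-.63]
w=np.array(bot.get_state()["tcp_pos"]); w[2]=290; bot.movel(w,max_speed=120)
s=bot.get_state();print(s["contact_force"],s["opening"])
q=W(p,(-19,80,290))[0]; R=[np.pi,0,p[2]+np.pi/2]
bot.movel(q,rot=R,max_speed=120); q[2]=242; bot.movel(q,max_speed=100); bot.dwell(.3)
s=bot.get_state();print(s["t"],s["tcp_pos"],s["contact_force"],s["opening"])
a=imaging.capture("scene")[150:390,240:460]; b=imaging.capture("top")[120:260,270:400]
c=np.hstack([cv2.resize(a,(440,480)),cv2.resize(b,(360,480)) if 0 else cv2.copyMakeBorder(cv2.resize(b,(357,385)),0,95,0,0,0)])
cv2.imwrite("pics/l.png",c)
```

```text
[-0.05020668 -0.38348328 -2.50516285] 0.127680469241818
8.6667 [ 594.32031185 -247.00195051  242.64717028] [-0.33692313 -0.26661033 -3.34813478] 0.12655190213026188
```

View pics/l.png

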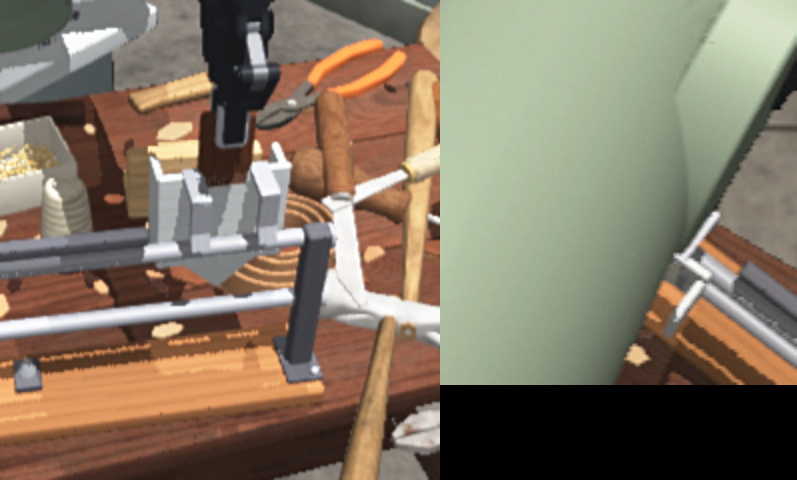

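The carrier hangs over the gap at right height, hook legs' lower ends at (200,250) and (267,247) in the scene half; one hook shows at (715,215) in the top half. Compare with prediction, then lower with contact stop.

Run:
```python
from h import *
from bench import bot
np.set_printoptions(precision=1,suppress=True)
p=[562.24,-322.67,-.63]; z0=242.6-38
P=W(p,[(24,55,z0-32),(24,105,z0-32),(24,55,z0+12)])
print(proj("scene",P[:2]),"obs (340,275),(373.5,273.5)",proj("top",P[2:]),"obs (370,198)")
w=np.array(bot.get_state()["tcp_pos"]); w[2]=191
hit=bot.movel(w,max_speed=30,threshold=3)
s=bot.get_state();print(hit,s["t"],s["tcp_pos"],s["contact_force"],s["wrist_torque"])
```

```text
[[339.6 275.9]
 [373.2 272. ]] obs (340,275),(373.5,273.5) [[370.7 192.3]] obs (370,198)
True 10.2583 [ 594.  -246.9  193. ] [-1.2  0.9  6.2] [-0. -0. -0.]
```

Contact came exactly at the hanging height (origin z 155). Ease the plate towards the bars, release, and check.

Run:
```python
from h import *
from bench import bot
import cv2
np.set_printoptions(precision=2,suppress=True)
w=np.array(bot.get_state()["tcp_pos"]); w[2]=193.5; bot.movel(w,max_speed=20)
d=np.array([np.cos(-.63),np.sin(-.63),0])
print(bot.movel(w+6*d,max_speed=20,threshold=2.5)); s=bot.get_state(); print((s["tcp_pos"]-w)@d,s["contact_force"])
bot.grip(0.5); bot.dwell(.8)
s=bot.get_state();print(s["t"],s["tcp_pos"],s["contact_force"],s["gripper_force"])
a=imaging.capture("scene")[150:390,220:460]; cv2.imwrite("pics/r.png",cv2.resize(a,None,fx=2.5,fy=2.5))
```

```text
True
0.7821721891933535 [ 0.65 -1.01  3.57]
11.9667 [ 593.67 -246.8   192.25] [-0.48  0.9  -0.01] 0.0
```

View pics/r.png

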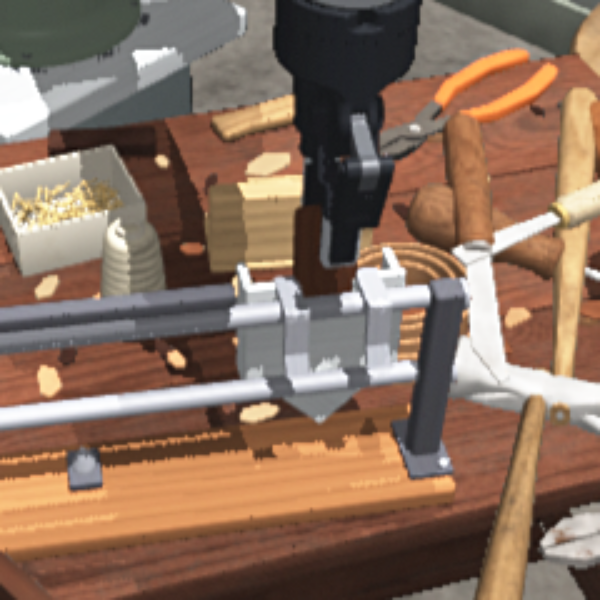

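Carrier hangs by both hooks against both bars, plate point at (320,420) crop, pointer tip at (85,452), fingers clear. Regrip the tab above keeper height and slide.

Run:
```python
from h import *
from bench import bot
import cv2
np.set_printoptions(precision=2,suppress=True)
p=[562.24,-322.67,-.63]
bot.movel(W(p,(-13.5,80,195))[0],max_speed=40)
bot.grip(0.0,20); s=bot.get_state(); print(s["opening"],s["contact_force"],s["tcp_pos"])
hit=bot.movel(W(p,(-13.5,-73.7,195))[0],max_speed=50,threshold=10)
s=bot.get_state();print(hit,s["t"],s["tcp_pos"],s["contact_force"])
if not hit:
    bot.grip(0.5); bot.dwell(.5)
    s=bot.get_state();print(s["t"],s["contact_force"],s["gripper_force"])
a=imaging.capture("scene")[190:390,180:400]; cv2.imwrite("pics/f.png",cv2.resize(a,None,fx=3,fy=3,interpolation=cv2.INTER_CUBIC))
```

```text
0.13631835444682935 [ 0.6  -0.31 -2.34] [ 598.25 -249.96  194.37]
False 15.9417 [ 507.99 -374.16  195.  ] [-0.33 -0.19 -3.44]
16.8417 [0.4  1.   0.38] 0.0
```

View pics/f.png

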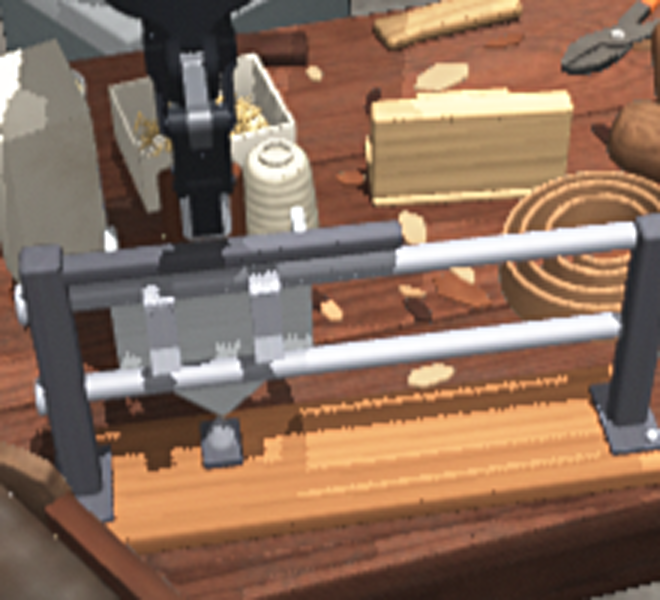

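Point (222,415) stands directly above the pointer tip (222,422), all hooks on the bar. Retreat and verify.

Run:
```python
from h import *
from bench import bot
import cv2
w=np.array(bot.get_state()["tcp_pos"]); w[2]=330; bot.movel(w,max_speed=80); bot.dwell(1)
s=bot.get_state();print(s["t"],s["contact_force"])
a=imaging.capture("scene")[190:390,180:400]; cv2.imwrite("pics/e.png",cv2.resize(a,None,fx=3,fy=3,interpolation=cv2.INTER_CUBIC))
```

```text
19.7333 [0.4821643  0.11447084 0.92127645]
```

View pics/e.png

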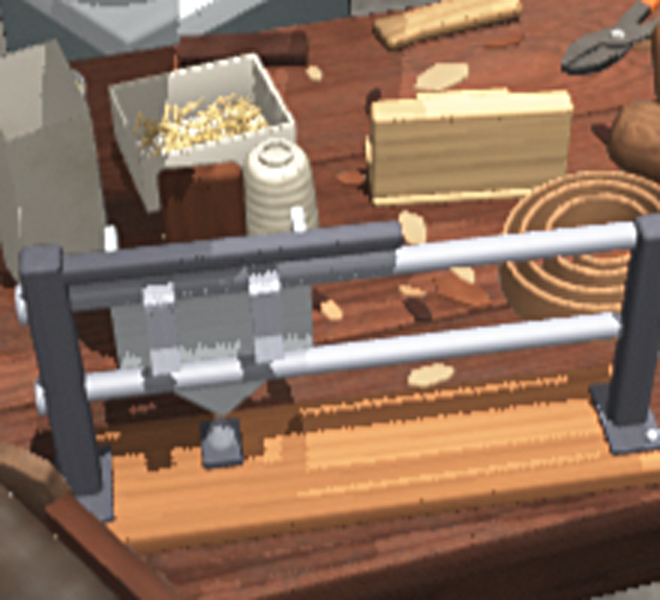

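Unchanged: the carrier hangs free with its point at (222,415) over the tip, and the cone is in place.

```bash
python3 -c "
from bench import bot
print(bot.sign_off())"
```

```text
the job is handed in; nothing more can be done
None
```

The carrier hangs by both hooks on the upper bar, under the keeper; in the last picture its point stands right above the pointer tip and the thread cone looks unmoved. The robot is clear of it, and I handed the job in at about 20 s of the 48 s allowed; `sign_off` returned no verdict.

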